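# Put the loose connector parts back in their bins

### The job

Clear the cable-assembly bench: put each of the four loose connector parts back into the black bin that holds a stock of the same kind and colour, set down in the empty compartment at the front of that bin, flat on its floor and the same way up as it is now. Leave the bins, the solder reel and the tip cleaner where they stand.

Things in the scene. Friction and masses are not known exactly. Their poses are not given: they have to be found in the camera images.
- housing_red: Loose red plastic two-pole power connector housing lying flat on the mat: a block 48 long (its x) x 36 wide (its y) x 16 high, z up. Origin: centre of its underside. Mass about 35 g; pinch it across the 36 mm width.
- housing_blue: Loose blue plastic two-pole power connector housing lying flat on the mat: a block 48 long (its x) x 36 wide (its y) x 16 high, z up. Origin: centre of its underside. Mass about 35 g; pinch it across the 36 mm width. Same shape as the red one.
- gland_brass: Loose brass cable gland standing on its threaded end, 42 high: thread 32 dia. for the lowest 12, then hexagons 36 across flats (41.5 across corners) from 12 to 34 high, dome with black rubber seal on top. Origin: centre of its underside, z up; a pair of hexagon flats faces +y and -y: pinch along y or 60 degrees from it. About 130 g.
- socket_nickel: Loose nickel-plated panel socket standing on its square flange, 30 high: flange 36 x 36 x 4 (sides along its x and y), above it a round shell 28 dia. from 4 to 30 high, black insert with gold pins on top. Origin: centre of its underside, z up. Pinch the round shell, above the flange. About 50 g.
- bin_red: Loose black bin, 0.55 kg, with red connector housings in its rear half (up to 46 high). Origin: centre of underside; x from low front (-x, towards the robot) to back, z up. 150 (x) x 120 (y), walls 2.5; back and sides 55 high, sides sloping to a 25 high front lip; divider 40 high at x 10.5 to 13.5. Empty front bay: x -72.5 to 10.5, middle x -31, 115 wide, floor 3 thick.
- bin_blue: Loose black bin, 0.55 kg, with blue connector housings in its rear half (up to 46 high). Origin: centre of underside; x from low front (-x, towards the robot) to back, z up. 150 (x) x 120 (y), walls 2.5; back and sides 55 high, sides sloping to a 25 high front lip; divider 40 high at x 10.5 to 13.5. Empty front bay: x -72.5 to 10.5, middle x -31, 115 wide, floor 3 thick.
- bin_brass: Loose black bin, 0.55 kg, with brass cable glands in its rear half (up to 46 high). Origin: centre of underside; x from low front (-x, towards the robot) to back, z up. 150 (x) x 120 (y), walls 2.5; back and sides 55 high, sides sloping to a 25 high front lip; divider 40 high at x 10.5 to 13.5. Empty front bay: x -72.5 to 10.5, middle x -31, 115 wide, floor 3 thick.
- bin_nickel: Loose black bin, 0.55 kg, with nickel panel sockets in its rear half (up to 46 high). Origin: centre of underside; x from low front (-x, towards the robot) to back, z up. 150 (x) x 120 (y), walls 2.5; back and sides 55 high, sides sloping to a 25 high front lip; divider 40 high at x 10.5 to 13.5. Empty front bay: x -72.5 to 10.5, middle x -31, 115 wide, floor 3 thick.
- solder_spool: Solder reel with green flanges standing on end among the loose parts, 54 dia. x 46 high, about 0.4 kg; bystander. Origin: centre of its underside, z up.
- tip_cleaner: Round black soldering-tip cleaner pot topped with brass wool, 56 dia. x 46 high, about 0.25 kg; bystander. Origin: centre of its underside, z up.

How it is judged (in metres and radians):
At the end, for the whole second after the job is handed in: Each part is in the front compartment of its own kind's bin: centre -68 to +6 mm along the bin and within 52 mm of its centre line, underside on the floor (under 8 mm above the bin's underside), upright within 0.15 rad, at rest. Bins shifted at most 40 mm, reel and cleaner 30 mm (x of housing_red in the frame of bin_red between -0.068 and 0.006 m and y of housing_red in the frame of bin_red between -0.052 and 0.052 m and z of housing_red in the frame of bin_red between 0 and 0.008 m and angle between each of housing_red, housing_blue, gland_brass, socket_nickel's own z axis and vertical below 0.15 rad and linear speed of each of housing_red, housing_blue, gland_brass, socket_nickel below 0.02 m/s and x of housing_blue in the frame of bin_blue between -0.068 and 0.006 m and y of housing_blue in the frame of bin_blue between -0.052 and 0.052 m and z of housing_blue in the frame of bin_blue between 0 and 0.008 m and x of gland_brass in the frame of bin_brass between -0.068 and 0.006 m and y of gland_brass in the frame of bin_brass between -0.052 and 0.052 m and z of gland_brass in the frame of bin_brass between 0 and 0.008 m and x of socket_nickel in the frame of bin_nickel between -0.068 and 0.006 m and y of socket_nickel in the frame of bin_nickel between -0.052 and 0.052 m and z of socket_nickel in the frame of bin_nickel between 0 and 0.008 m); the robot touches nothing.
It fails at once if the solder reel is shoved more than 30 mm or tipped over (distance of solder_spool from where it was at the start of the episode above 0.03 m or angle between solder_spool's own z axis and vertical above 0.4 rad).
It fails at once if the tip cleaner is shoved more than 30 mm or tipped over (distance of tip_cleaner from where it was at the start of the episode above 0.03 m or angle between tip_cleaner's own z axis and vertical above 0.4 rad).
It fails at once if a bin is shoved more than 40 mm or tipped (distance of any of bin_red, bin_blue, bin_brass, bin_nickel from where it was at the start of the episode above 0.04 m or angle between any of bin_red, bin_blue, bin_brass, bin_nickel's own z axis and vertical above 0.3 rad).
It also fails if it takes over 136 s, if anything falls off the work surface, if the arm or the gripper's body presses on something with over 40 N, if the wrist force passes 120 N, or if a joint passes its speed limit or range.

### The arm

A 6-joint arm with a two-finger parallel gripper is mounted at the origin on the work surface. World frame = base frame: x ahead of the robot, y to its left, z up, the work surface at z = 0. Lengths are in m, angles in degrees, forces in N, time in s.
With the tool pointing down it reaches from about 0.375 to 0.9 m from the base axis. Payload 3.1 kg.
Tool frame: the origin (TCP) lies midway between the tips of the shut fingers; the grasp point (between the pads) lies 19 mm behind it (bot.hold_point_z is the distance from the TCP to the grasp point, in m); z points along the fingers, y is the line along which they close (so a half turn about z gives the same grasp; the last joint's range is limited). The gripper opens to 87 mm and grips with 3 to 60 N. Pads are 19 mm wide; open, the fingers measure 117 mm over their backs; the gripper's body (75 mm by 190 mm) begins 51 mm behind the grasp point.
Start: joints at [-80.873, 30.224, 82.088, -0, 67.689, -10.227], TCP at [0.207, -0.59, 0.189] pointing down, gripper open.
Joint ranges: [-176.69, 176.69], [-43.24, 126.21], [12.49, 139.97], [-82, 262], [0, 151.66], [-163.58, 163.58]. Speed limits (degrees/s): [159.86, 159.86, 180, 180, 180, 180].

### API

Orientations are given as a 3x3 rotation matrix whose columns are the frame's x, y, z axes.
In Python, from rig import read_state, optics, order, bot gives the robot as it stands.
- The arm moves only by the tool drive_tool, never from a script. Its argument "steps" is a list of rows, each a list of 7 numbers: the finger opening in mm, from 0 to 87, then the shift along the tool's x, y, z normalised to -1 to 1, where 1 is 0.12 m, then the turn, a rotation vector about the tool's x, y, z normalised to -1 to 1, where 1 is 1.5 rad. In form: [[jaw, tx, ty, tz, ax, ay, az], ...]. A call has 1 to 8 rows; each row is the pose to reach, as a shift and turn from the pose commanded when the call began, along the tool's axes at that moment; what a row does not reach only later rows make up. A row lasts 1/10 s, in which the tool goes at most 50 mm and 8.59 degrees, less where a joint would pass 70% of its speed; a pose out of reach is approached as far as the arm can. A call with a number of a shift or a turn outside -1 to 1 is refused whole. A call with a gripper value outside its range is refused whole. The fingers move at their own pace and stop on an object; the grip force is fixed at half the most. Time passes only in rows, so rows that repeat a pose let the fingers close. It gives the time, the measured TCP pose, the force, the opening and the grip force at its end, in the units of the state.
- read_state(): the state, without advancing time (a new reading comes with each control period).
- optics.capture(name): name is "scene" or "top" or "wrist"; returns a dict with "color" (480x640x3 uint8, blue, green, red), "range_z" (480x640 float32, m along the optical axis (not along the pixel's ray), 0 where there is no reading), "fx", "fy", "cx", "cy" (pixels), "D" ([k1, k2, p1, p2, k3] as OpenCV has them; the pictures are not rectified), "rvec" (rotation vector, rad) and "tvec" (3), from world to camera coordinates, as OpenCV has them. Camera axes: x right, y down, z forward; pixel columns grow to the right and rows downward; lengths in m; the calibration is good to about 2 mm. A picture is of the moment at which its call begins.
- order.hand_in(): hands the job in; it is judged then, once.
The state is a dict: "time_s": time; "joint_positions": joint angles; "qvel": joint speeds; "tau": joint torques, N m; "position": TCP position; "tcp_rot": TCP orientation; "force": force on the tool from outside, world axes, zero at the start; "moment": the same for the moment, N m; "opening": opening from 0.0 (shut) to 1.0 (fully open); "grasp_force": force on a finger pad.
Only numpy, scipy, OpenCV 4.12 (cv2) and the standard library are available. Lean on these libraries where they do the work, as an engineer would, in place of code of your own. Each camera call takes 0.05 s, during which the arm holds its last target. There are 200 camera calls.

## Working session

There is one attempt and no reset: what is moved stays moved. The work goes in short steps, Python scripts to look and compute and a tool call to move; the robot and the scene stay as the last step left them, time stands still between calls to the robot, and variables do not carry over. Pictures are saved under pics/ and viewed, at most 14 in all, crops included, and the job is handed in when it is done.

Besides the shell and the picture viewer there is one more tool, called after "Emit:" by a JSON object that holds its "name" and its "arguments". drive_tool: Moves the arm, as the interface text tells. Scaled input: -1 to 1 covers 0.12 m each way for a shift and 1.5 rad each way for a turn. Its arguments: {"type":"object","properties":{"steps":{"type":"array"}},"required":["steps"]}

```bash
mkdir -p pics; ls; python3 - <<'E'
from rig import read_state, optics, order, bot
import cv2
s=read_state(); print(s['time_s'],s['position'],s['tcp_rot'],s['opening'],bot.hold_point_z)
for n in ("top","scene"):
    c=optics.capture(n); cv2.imwrite(f"pics/{n}0.png",c["color"]); print(n,c["fx"],c["D"],c["rvec"],c["tvec"],(c["range_z"]>0).mean())
E
```

```text
pics
0.0 [ 0.20704726 -0.58884526  0.18785617] [[ 9.43469014e-01  3.31460525e-01 -3.73063251e-04]
 [ 3.31460536e-01 -9.43466615e-01  2.15844542e-03]
 [ 3.63466728e-04 -2.16008211e-03 -9.99997601e-01]] 0.9986739696934464 0.0187
top 505.86102469721794 [-0.06074404  0.          0.          0.          0.        ] [ 2.18416331 -2.02346953  0.2202486 ] [-0.03227635  0.56837455  0.90686308] 0.996025390625
scene 566.7539790278096 [0.02611273 0.         0.         0.         0.        ] [ 2.30218609  0.92683676 -0.33010554] [-0.38554169 -0.27813894  1.34475783] 0.9959798177083333
```

View pics/top0.png

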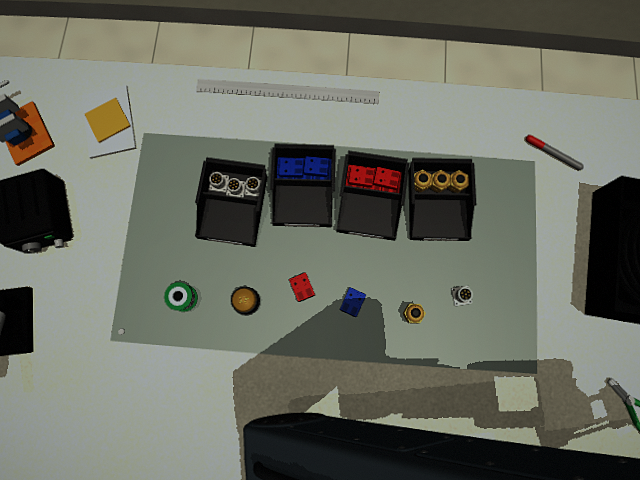

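View pics/scene0.png

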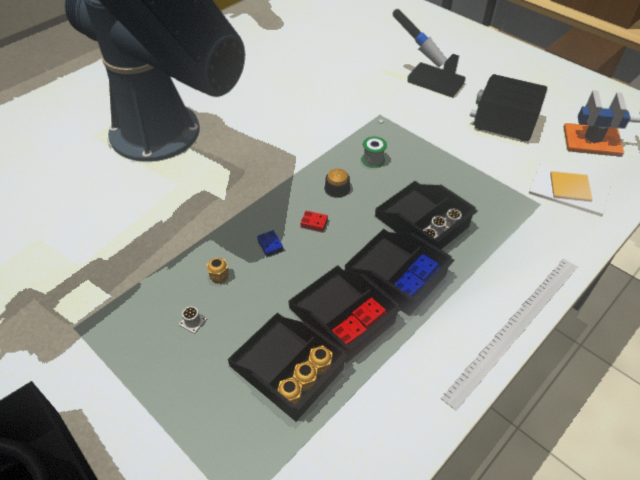

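The top view shows the bins from left to right: nickel (230,200), blue (303,185), red (372,195) and brass (441,198). The loose parts are red (302,287), blue (353,302), gland (413,313) and socket (462,295). The reel is at (180,296) and the cleaner at (245,300). I'll now measure them from the depth data.

```bash
cat > h.py <<'E'
import numpy as np, cv2
from rig import read_state, optics, order, bot
def cloud(c):
    K=np.array([[c["fx"],0,c["cx"]],[0,c["fy"],c["cy"]],[0,0,1]]); R=cv2.Rodrigues(np.array(c["rvec"]))[0]
    uv=np.mgrid[0:480,0:640][::-1].reshape(2,-1).T.astype(np.float32)
    n=cv2.undistortPoints(uv[:,None],K,np.array(c["D"]))[:,0]
    z=c["range_z"].reshape(-1,1); P=(np.c_[n,np.ones(len(n))]*z-np.ravel(c["tvec"]))@R
    P[z[:,0]==0]=np.nan
    return P.reshape(480,640,3)
def rect(xy):
    (cx,cy),(w,h),a=cv2.minAreaRect((xy*1000).astype(np.float32))
    return np.round([cx,cy,w,h,a],1)
E
python3 - <<'E'
from h import *
for n in ("top","scene"):
    c=optics.capture(n); P=cloud(c)
    z=P[...,2]; x=P[...,0]; y=P[...,1]
    roi=(x>.3)&(x<.85)&(y>-.45)&(y<.45)
    print(n,"mat z",np.nanmedian(z[roi&(z<.01)]),np.nanstd(z[roi&(z<.006)]))
    m=(roi&(z>.008)&(z<.07)).astype(np.uint8)
    k,L,st,_=cv2.connectedComponentsWithStats(m)
    for i in range(1,k):
        if st[i,4]<60: continue
        Q=P[L==i]; zt=np.percentile(Q[:,2],95); T=Q[Q[:,2]>zt-.004]
        bgr=c["color"][L==i].mean(0).astype(int)
        print(i,st[i,:5],"rect",rect(Q[:,:2]),"toprect",rect(T[:,:2]),"top %.4f"%zt,bgr)
E
```

```text
top mat z 0.0011366752355057219 0.0019228106542635017
2 [125 120  10  30 118] rect [769.2 446.   64.9  19.5  12.4] toprect [769.7 445.2  64.2  17.8  12.4] top 0.0132 [147 151 147]
3 [526 134  25  19 204] rect [ 816.4 -425.6   59.    17.3   62.1] toprect [ 815.6 -426.5   56.5   15.1   63.8] top 0.0187 [ 34  38 104]
5 [ 270  143   66   84 2963] rect [676.8  64.6 160.  128.5   3. ] toprect [704.3  65.9 104.6 128.5   3.4] top 0.0565 [43 18 13]
6 [ 336  150  140   91 5999] rect [ 6.664e+02 -1.446e+02  1.666e+02  2.716e+02  5.000e-01] toprect [ 6.914e+02 -1.443e+02  1.159e+02  2.686e+02  3.000e-01] top 0.0566 [15 22 47]
7 [ 195  157   72   89 2737] rect [631.3 206.2 127.8 160.3  86.8] toprect [658.8 204.3 129.2 104.9  85. ] top 0.0568 [25 29 29]
57 [289 273  26  29 454] rect [473.5  50.3  48.9  36.   27.2] toprect [473.1  50.1  48.3  35.6  27.8] top 0.0196 [ 21  22 138]
58 [164 282  31  29 673] rect [433.5 282.2  53.3  53.2  61.4] toprect [432.6 282.1  51.5  53.4   4.2] top 0.0493 [ 73 100  62]
59 [231 287  28  28 585] rect [437.1 157.4  50.7  50.    4.5] toprect [435.3 156.8  36.1  34.4  
[... 689 characters left out ...]
5  39.1   9.7] top 0.0450 [ 57  90 110]
3 [  228   181   249   238 15264] rect [661.   -2.1 202.4 556.5   3.2] toprect [695.2  -1.6 145.5 556.    5.9] top 0.0554 [49 50 63]
18 [301 211  27  20 369] rect [477.   48.   49.3  40.2  27.5] toprect [477.5  48.1  48.   38.2  29.2] top 0.0177 [ 42  46 167]
19 [257 230  26  25 396] rect [455.9 -53.8  36.5  52.1  68.8] toprect [456.7 -54.1  36.2  50.1  70.7] top 0.0181 [101  49  40]
20 [206 258  23  24 407] rect [ 443.8 -173.1   35.8   37.4   62.4] toprect [ 442.  -172.9   26.8   29.6   10.3] top 0.0430 [ 60 103 128]
21 [182 306  18  21 288] rect [ 485.2 -269.1   28.2   29.    22.1] toprect [ 484.8 -268.7   27.1   29.1   66.7] top 0.0314 [ 88  98 102]
```

```bash
python3 - <<'E'
from h import *
for n in ("top","scene"):
    c=optics.capture(n); P=cloud(c); x,y,z=np.moveaxis(P,2,0)
    R=cv2.Rodrigues(np.array(c["rvec"]))[0]; print(n,"cam",-R.T@np.ravel(c["tvec"]))
    roi=(x>.52)&(x<.80)&(y>-.3)&(y<.32); mx=c["color"].max(2)
    m=(roi&(mx<70)&(z<.014)).astype(np.uint8)
    m=cv2.morphologyEx(m,cv2.MORPH_OPEN,np.ones((5,5)))
    k,L,st,_=cv2.connectedComponentsWithStats(m)
    for i in range(1,k):
        if st[i,4]>300: Q=P[L==i]; print("bay",st[i,:4],rect(Q[:,:2]),"z %.4f"%np.median(Q[:,2]))
    # rim of side walls/back: high points, split by y
    m=(roi&(z>.048)&(mx<70)).astype(np.uint8); Q=P[m>0]
    h,_=np.histogram(Q[:,1],np.arange(-.3,.32,.005)); print("rim y hist(from -300, 5mm):",h.tolist())
E
```

```text
top cam [ 0.36333785 -0.00268078  1.00720924]
bay [274 184  57  39] [645.4  63.3  79.4 115.5   2.8] z 0.0036
bay [339 192  60  44] [634.9 -72.9 115.7  79.6  86. ] z 0.0036
bay [199 198  57  45] [599.7 210.9 110.9  80.9  86.4] z 0.0036
bay [413 198  56  39] [ 638.1 -220.1   80.2  112.5    3.7] z 0.0037
rim y hist(from -300, 5mm): [0, 0, 0, 0, 49, 116, 45, 15, 15, 13, 14, 13, 15, 10, 13, 12, 13, 15, 15, 16, 15, 14, 12, 14, 15, 15, 14, 14, 54, 111, 14, 30, 100, 62, 13, 17, 14, 16, 13, 17, 13, 16, 14, 16, 14, 17, 11, 19, 12, 16, 13, 17, 12, 15, 13, 23, 81, 53, 0, 0, 73, 79, 19, 11, 16, 11, 17, 12, 16, 11, 14, 12, 14, 13, 16, 13, 15, 14, 16, 12, 15, 12, 11, 16, 72, 97, 9, 8, 88, 78, 21, 12, 13, 15, 13, 13, 14, 15, 12, 15, 12, 13, 12, 13, 13, 11, 15, 12, 13, 13, 14, 23, 115, 69, 3, 0, 0, 0, 0, 0, 0, 0, 0]
scene cam [ 1.01758541 -0.50584379  0.86198566]
bay [384 187  53  34] [590.3 221.7  95.8  68.   86.5] z 0.0030
bay [351 235  60  43] [637.   70.6  72.3 103.1   3.6] z 0.0027
bay [295 272  66  50] [625.6 -66.8 106.9  68.4  85.8] z 0.0026
bay [234 319  72  60] [ 629.1 -213.3   71.4  108.8    4.3] z 0.0027
rim y hist(from -300, 5mm): [0, 0, 0, 4, 131, 122, 22, 22, 22, 22, 22, 20, 26, 21, 22, 20, 22, 21, 21, 21, 20, 18, 21, 19, 21, 17, 19, 18, 157, 137, 19, 91, 121, 49, 20, 16, 15, 19, 16, 17, 15, 19, 15, 17, 15, 17, 18, 15, 16, 18, 16, 16, 18, 13, 14, 81, 138, 37, 0, 14, 131, 63, 15, 10, 18, 16, 14, 15, 13, 12, 13, 11, 14, 9, 15, 10, 13, 10, 13, 15, 12, 13, 10, 33, 137, 75, 5, 38, 111, 47, 14, 13, 12, 11, 9, 13, 13, 10, 13, 10, 13, 9, 12, 9, 12, 9, 13, 11, 13, 7, 9, 54, 105, 32, 0, 0, 0, 0, 0, 0, 0, 0, 0]
```

Emit:
{"name": "drive_tool", "arguments": {"steps": [[87,1,-0.5,0,0,0,0],[87,1,-0.5,0,0,0,0],[87,1,-0.5,0,0,0,0],[87,1,-0.5,0,0,0,0]]}}

```text
time_s: 0.7
position: [0.303, -0.489, 0.1887]
tcp_rot: [[0.942, 0.336, 0.0], [0.336, -0.942, 0.003], [0.001, -0.003, -1.0]]
force: [0.1, 0.1, -0.1]
opening: 0.995
grasp_force: 0.0
```

```bash
cat > go.py <<'E'
# go.py x y z(mm) heading(deg): normalised numbers from the present pose
import sys; from h import *
from scipy.spatial.transform import Rotation as Ro
s=read_state(); R=np.array(s['tcp_rot']); x,y,z,h=map(float,sys.argv[1:])
d=R.T@(np.array([x,y,z])/1000-s['position'])/.12
a=np.radians(h); T=np.array([[np.cos(a),np.sin(a),0],[np.sin(a),-np.cos(a),0],[0,0,-1]])
print(np.round(d,3),np.round(Ro.from_matrix(R.T@T).as_rotvec()/1.5,3))
E
python3 go.py 393 -380 150 -4; python3 go.py 483 -268 110 -4
```

```text
[ 1.011 -0.603  0.326] [-0.002 -0.001  0.275]
[ 2.03  -1.229  0.663] [-0.002 -0.001  0.275]
```

Emit:
{"name": "drive_tool", "arguments": {"steps": [[87,1,-0.6,0.33,0,0,0.27],[87,1,-0.6,0.33,0,0,0.27],[87,1,-0.6,0.33,0,0,0.27],[87,1,-0.6,0.33,0,0,0.27],[87,1,-0.6,0.33,0,0,0.27]]}}

```text
time_s: 1.2
position: [0.3902, -0.3855, 0.149]
tcp_rot: [[0.998, -0.064, -0.001], [-0.064, -0.998, -0.0], [-0.001, 0.0, -1.0]]
force: [-0.4, -0.9, 0.6]
opening: 1.002
grasp_force: 0.0
```

Emit:
{"name": "drive_tool", "arguments": {"steps": [[87,0.68,-0.98,0.33,0,0,0],[87,0.68,-0.98,0.33,0,0,0],[87,0.68,-0.98,0.33,0,0,0],[87,0.68,-0.98,0.33,0,0,0],[87,0.68,-0.98,0.33,0,0,0],[87,0.68,-0.98,0.33,0,0,0]]}}

```text
time_s: 1.8
position: [0.4791, -0.2763, 0.1103]
tcp_rot: [[0.998, -0.069, 0.001], [-0.069, -0.998, -0.002], [0.001, 0.002, -1.0]]
force: [-0.2, -0.2, -0.3]
opening: 1.0
grasp_force: 0.0
```

```bash
python3 - <<'E'
from h import *
c=optics.capture("wrist"); cv2.imwrite("pics/w1.png",c["color"]); P=cloud(c); x,y,z=np.moveaxis(P,2,0)
m=(abs(x-.483)<.05)&(abs(y+.268)<.05)&(z>.02)&(z<.05)
print(m.sum(),rect(P[m][:,:2]) if m.any() else '',np.nanmedian(z[m]), np.nanmedian(z[(abs(z)<.01)]))
E
python3 go.py 483 -268 15 -4
```

```text
1372 [ 482.  -267.2   28.    27.9   85.6] 0.030270624386180292 0.0005391201137795241
[ 0.028 -0.073  0.794] [ 0.001 -0.001  0.   ]
```

View pics/w1.png

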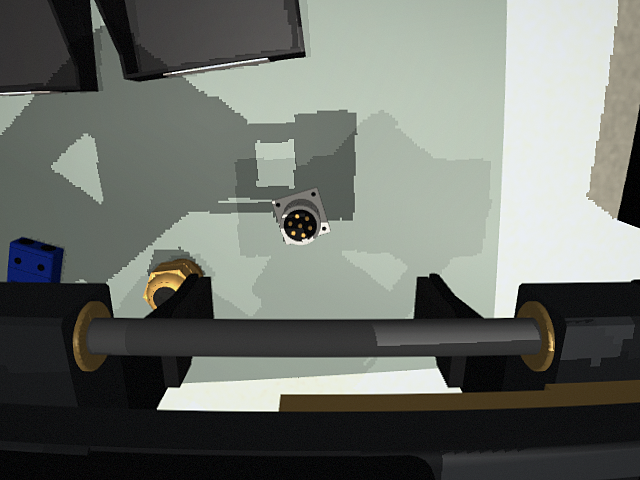

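The wrist view shows the socket at (300,222), between the finger lines (200–440), and puts it at (482,-267) mm. That agrees with the average of the two fixed cameras. Next I'll descend and grip.

Emit:
{"name": "drive_tool", "arguments": {"steps": [[87,0.02,-0.08,0.4,0,0,0],[87,0.02,-0.08,0.6,0,0,0],[87,0.02,-0.08,0.83,0,0,0],[87,0.02,-0.08,0.83,0,0,0],[87,0.02,-0.08,0.83,0,0,0],[60,0.02,-0.08,0.83,0,0,0],[40,0.02,-0.08,0.83,0,0,0],[20,0.02,-0.08,0.83,0,0,0]]}}

```text
time_s: 2.65
position: [0.4829, -0.265, 0.0113]
tcp_rot: [[0.998, -0.067, 0.002], [-0.067, -0.998, -0.002], [0.002, 0.002, -1.0]]
force: [-0.1, 0.2, 0.4]
opening: 0.81
grasp_force: 0.0
```

Emit:
{"name": "drive_tool", "arguments": {"steps": [[15,0,0,0,0,0,0],[15,0,0,0,0,0,0],[15,0,0,0,0,0,0],[15,0,0,0,0,0,0],[15,0,0,0,0,0,0],[15,0,0,0,0,0,0],[15,0,0,0,0,0,0],[15,0,0,0,0,0,0]]}}

```text
time_s: 3.45
position: [0.4822, -0.2643, 0.01]
tcp_rot: [[0.998, -0.067, -0.0], [-0.067, -0.998, 0.0], [-0.0, -0.0, -1.0]]
force: [0.1, 0.1, 0.1]
opening: 0.182
grasp_force: 0.0
```

```bash
python3 - <<'E'
from h import *
c=optics.capture("wrist"); w=c["color"]; s=optics.capture("scene")["color"][240:380,130:290]
w=cv2.resize(w,None,fx=.6,fy=.6); s=cv2.resize(s,(320,288)); cv2.imwrite("pics/w2.png",cv2.hconcat([w,s])); print(read_state()['opening'],read_state()['grasp_force'])
E
```

```text
0.1785832313235144 0.0
```

View pics/w2.png

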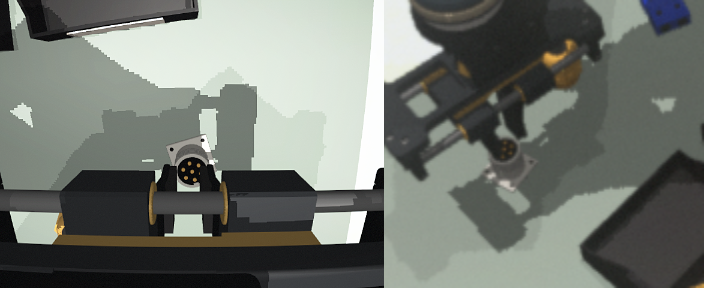

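The fingers closed behind the socket: in the wrist view the socket sits ahead (+x) of the fingertips. I'll re-measure it and the fingers.

Emit:
{"name": "drive_tool", "arguments": {"steps": [[60,0,0,0,0,0,0],[87,0,0,0,0,0,0],[87,0,0,0,0,0,0],[87,0,0,0,0,0,0],[87,0,0,-0.2,0,0,0],[87,0,0,-0.6,0,0,0],[87,0,0,-0.6,0,0,0],[87,0,0,-0.6,0,0,0]]}}

```text
time_s: 4.35
position: [0.4829, -0.2648, 0.0832]
tcp_rot: [[0.998, -0.067, 0.002], [-0.067, -0.998, -0.002], [0.002, 0.002, -1.0]]
force: [-0.9, -0.1, -0.4]
opening: 0.816
grasp_force: 0.0
```

```bash
python3 - <<'E'
from h import *
print(read_state()['position'])
for n in ("wrist","scene","top"):
    c=optics.capture(n); P=cloud(c); x,y,z=np.moveaxis(P,2,0)
    m=(abs(x-.483)<.07)&(abs(y+.268)<.045)&(z>.02)&(z<.045)
    print(n,m.sum(),rect(P[m][:,:2]) if m.any() else '',np.nanmedian(z[m]))
    if n!="top": cv2.imwrite(f"pics/{n}3.png",c["color"])
    if n=="wrist":
        R=cv2.Rodrigues(np.array(c["rvec"]))[0]; print("cam",-R.T@np.ravel(c["tvec"]))
        m=(z>.06)&(z<.1)&(abs(x-.48)<.05)&(abs(y+.265)<.08)
        for sgn in (1,-1):
            q=P[m&(sgn*(y+.265)>.03)]; print("finger",len(q),np.round(np.percentile(q,[2,50,98],axis=0),3).tolist())
E
```

```text
[ 0.48285469 -0.26484561  0.08322282]
wrist 1652 [ 482.2 -267.    28.    28.1   85.8] 0.030214789908977642
cam [ 0.55657956 -0.2693916   0.27923613]Traceback (most recent call last):
  File "<stdin>", line 12, in <module>
    return _quantile_unchecked(
        a, q, axis, out, overwrite_input, method, keepdims, weights)
    return _ureduce(a,
                    func=_quantile_ureduce_func,
    ...<5 lines>...
                    overwrite_input=overwrite_input,
                    method=method)
    r = func(a, **kwargs)
    result = _quantile(arr,
                       quantiles=q,
    ...<2 lines>...
                       out=out,
                       weights=wgt)
    slices_having_nans = np.isnan(arr[-1, ...])
                                  ~~~^^^^^^^^^
IndexError: index -1 is out of bounds for axis 0 with size 0
```

```bash
python3 - <<'E'
from h import *
c=optics.capture("wrist"); P=cloud(c); cv2.imwrite("pics/w3.png",c["color"])
s=read_state(); T=(P-s['position'])@np.array(s['tcp_rot'])*1000
for u in (170,190,205,420,440,455):
    print(u,[ (v,*np.round(T[v,u]).astype(int).tolist()) for v in range(265,400,15)])
E
```

```text
170 [(265, -27, -103, 81), (280, -31, -97, 63), (295, -33, -90, 41), (310, -42, -90, 39), (325, 33, -30, -119), (340, 31, -29, -122), (355, 26, -30, -121), (370, 3, -42, -92), (385, -1, -42, -93)]
190 [(265, -27, -88, 81), (280, -30, -82, 59), (295, 12, -45, -57), (310, 10, -43, -67), (325, 33, -26, -119), (340, 30, -25, -121), (355, 27, -26, -121), (370, -3, -39, -83), (385, -8, -40, -84)]
205 [(265, -27, -78, 81), (280, 12, -43, -43), (295, 10, -41, -53), (310, 9, -38, -64), (325, 33, -23, -119), (340, 31, -22, -122), (355, 26, -23, -120), (370, -115, -85, 82), (385, -128, -85, 81)]
420 [(265, -27, 77, 81), (280, 12, 43, -42), (295, 10, 40, -54), (310, 8, 39, -62), (325, 34, 22, -121), (340, 31, 22, -122), (355, 27, 23, -121), (370, -114, 83, 80), (385, -128, 85, 80)]
440 [(265, -27, 91, 80), (280, -39, 93, 82), (295, -50, 93, 81), (310, 11, 44, -69), (325, 33, 27, -120), (340, 31, 26, -122), (355, -9223372036854775808, -9223372036854775808, -9223372036854775808), (370, -2, 40, -84), (385, -8, 41, -83)]
455 [(265, -27, 102, 81), (280, -39, 104, 82), (295, -51, 105, 81), (310, 12, 49, -69), (325, 33, 30, -119), (340, 31, 29, -122), (355, 27, 30, -121), (370, 3, 42, -92), (385, -3, 43, -91)]<stdin>:5: RuntimeWarning: invalid value encountered in cast
```

View pics/w3.png

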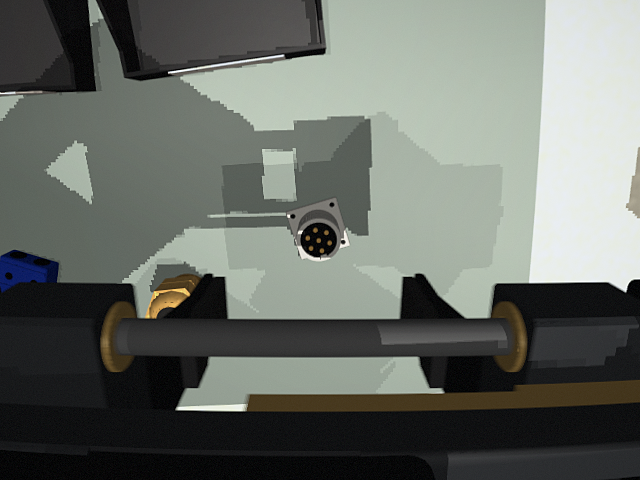

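In the wrist view the socket is at (318,238) and the visible fingertips end at about (222,278) and (405,275). Their depth puts the real tips about 40 mm above the reported TCP, so the fingers closed in the air above the socket. I'll measure that offset precisely and cross-check it with the scene camera.

```bash
python3 - <<'E'
from h import *
s=read_state(); print(s['position'],s['opening'],s['joint_positions'])
for n in ("wrist","scene"):
    c=optics.capture(n); P=cloud(c); T=(P-s['position'])@np.array(s['tcp_rot'])*1000
    for sg in (1,-1):
        m=(abs(T[...,0])<25)&(sg*T[...,1]>25)&(sg*T[...,1]<75)&(T[...,2]<40)&(T[...,2]>-75)
        q=T[m]
        if len(q)<5: print(n,sg,len(q)); continue
        t=q[q[:,2]>np.percentile(q[:,2],99)-6]
        print(n,sg,len(q),"tip z pct",np.round(np.percentile(q[:,2],[50,90,97,99,100]),1),"tip xy range",np.round(t[:,:2].min(0)),np.round(t[:,:2].max(0)))
E
```

```text
[ 0.48139985 -0.26366422  0.08131853] 0.9128344045170731 [-4.03764948e+01  3.31783023e+01  9.85474367e+01 -1.37646238e-03
  4.83831945e+01  5.34754168e+01]
wrist 1 1966 tip z pct [-55.1 -37.9 -34.8 -33.9 -32.5] tip xy range [-9. 39.] [12. 48.]
wrist -1 1931 tip z pct [-55.6 -38.1 -34.9 -34.  -32.9] tip xy range [ -9. -49.] [ 12. -39.]
scene 1 118 tip z pct [-50.  -36.3 -33.3 -32.3 -32. ] tip xy range [-10.  42.] [14. 51.]
scene -1 164 tip z pct [-53.9 -37.2 -34.5 -33.5 -31.8] tip xy range [ -6. -49.] [ 13. -40.]
```

```bash
python3 - <<'E'
from h import *
s=read_state()
for n in ("wrist","scene","top"):
    c=optics.capture(n); P=cloud(c); T=(P-s['position'])@np.array(s['tcp_rot'])*1000
    X,Y,Z=np.moveaxis(T,2,0); g=(abs(X)<60)&(abs(Y)<110)&(Z<-25)&(Z>-200)
    print(n)
    for lo in range(-160,-25,10):
        q=T[g&(Z>=lo)&(Z<lo+10)]
        if len(q)>4: print(lo,len(q),"x",np.round(np.percentile(q[:,0],[1,99])),"|y|",np.round(np.percentile(abs(q[:,1]),[1,50,99])))
E
```

```text
wrist
-160 2800 x [24. 27.] |y| [ 0. 14. 46.]
-150 33271 x [19. 27.] |y| [ 1. 27. 53.]
-140 14785 x [23. 26.] |y| [ 0. 27. 61.]
-130 30574 x [18. 38.] |y| [ 1. 47. 65.]
-120 13192 x [10. 38.] |y| [ 1. 46. 71.]
-110 2583 x [-1. 38.] |y| [46. 47. 79.]
-100 1379 x [-9. 11.] |y| [46. 47. 48.]
-90 1841 x [-11.   5.] |y| [42. 46. 47.]
-80 713 x [-10.  12.] |y| [42. 42. 54.]
-70 974 x [-9. 12.] |y| [42. 47. 53.]
-60 1002 x [ 0. 12.] |y| [42. 44. 51.]
-50 943 x [-5. 12.] |y| [42. 43. 51.]
-40 582 x [-9. 12.] |y| [42. 42. 51.]
scene
-160 277 x [-17.  29.] |y| [ 0. 17. 48.]
-150 2421 x [-33.  40.] |y| [ 4. 74. 97.]
-140 498 x [-18.  40.] |y| [ 1. 46. 97.]
-130 830 x [-26.  41.] |y| [ 2. 56. 91.]
-120 540 x [-29.  41.] |y| [ 1. 43. 87.]
-110 95 x [ 3. 41.] |y| [46. 67. 89.]
-100 15 x [-8. 10.] |y| [45. 46. 47.]
-90 38 x [-9. 15.] |y| [41. 46. 54.]
-80 49 x [-7. 15.] |y| [40. 46. 54.]
-70 67 x [-3. 14.] |y| [41. 47. 55.]
-60 69 x [-7. 15.] |y| [40. 46. 53.]
-50 72 x [-8. 14.] |y| [40. 46. 53.]
-40 49 x [-8. 14.] |y| [41. 46. 53.]
top
```

Both cameras agree: the real fingertips sit 33.5 mm behind the reported TCP. The body also starts 70 mm behind the tips, so this is a plain z offset, and I'll command z = tip height − 33.5 mm. Retrying the socket.

Emit:
{"name": "drive_tool", "arguments": {"steps": [[87,0,0.02,0.4,0,0,0],[87,0,0.02,0.65,0,0,0],[87,0,0.02,0.8,0,0,0],[87,0,0.02,0.85,0,0,0],[87,0,0.02,0.87,0,0,0],[87,0,0.02,0.87,0,0,0],[50,0,0.02,0.87,0,0,0],[15,0,0.02,0.87,0,0,0]]}}

```text
time_s: 5.5
position: [0.4827, -0.2672, -0.0213]
tcp_rot: [[0.998, -0.067, 0.002], [-0.067, -0.998, -0.001], [0.002, 0.001, -1.0]]
force: [0.4, -0.4, 0.5]
opening: 0.894
grasp_force: 0.0
```

Emit:
{"name": "drive_tool", "arguments": {"steps": [[15,0,0,0,0,0,0],[15,0,0,0,0,0,0],[15,0,0,0,0,0,0],[15,0,0,0,0,0,0],[15,0,0,0,0,0,0],[15,0,0,0,0,0,0],[15,0,0,0,0,0,0],[15,0,0,0,0,0,0]]}}

```text
time_s: 6.3
position: [0.482, -0.2667, -0.0224]
tcp_rot: [[0.998, -0.067, -0.0], [-0.067, -0.998, 0.0], [-0.0, -0.0, -1.0]]
force: [-0.3, -0.6, 0.2]
opening: 0.309
grasp_force: 30.0
```

Emit:
{"name": "drive_tool", "arguments": {"steps": [[15,0,0,-0.3,0,0,0],[15,0,0,-0.8,0,0,0],[15,0,0,-0.8,0,0,0],[15,0,0,-0.8,0,0,0],[15,0,0,-0.8,0,0,0]]}}

```text
time_s: 6.8
position: [0.4813, -0.266, 0.0729]
tcp_rot: [[0.998, -0.067, -0.001], [-0.067, -0.998, 0.001], [-0.001, -0.001, -1.0]]
force: [0.8, -0.2, 0.0]
opening: 0.317
grasp_force: 30.0
```

Emit:
{"name": "drive_tool", "arguments": {"steps": [[15,0.18,-1,0,0,0,0],[15,0.18,-1,0,0,0,0],[15,0.18,-1,0,0,0,0],[15,0.18,-1,0,0,0,0]]}}

```text
time_s: 7.2
position: [0.5098, -0.1443, 0.0714]
tcp_rot: [[0.998, -0.063, -0.005], [-0.063, -0.998, 0.003], [-0.006, -0.003, -1.0]]
force: [0.4, 0.0, -0.4]
opening: 0.311
grasp_force: 30.0
```

Emit:
{"name": "drive_tool", "arguments": {"steps": [[15,0.18,-1,0,0,0,0],[15,0.18,-1,0,0,0,0],[15,0.18,-1,0,0,0,0],[15,0.18,-1,0,0,0,0]]}}

```text
time_s: 7.6
position: [0.5406, -0.028, 0.0721]
tcp_rot: [[0.998, -0.064, -0.003], [-0.064, -0.998, 0.001], [-0.003, -0.001, -1.0]]
force: [-0.2, -1.3, -0.3]
opening: 0.317
grasp_force: 30.0
```

Emit:
{"name": "drive_tool", "arguments": {"steps": [[15,0.18,-1,0,0,0,0],[15,0.18,-1,0,0,0,0],[15,0.18,-1,0,0,0,0],[15,0.18,-1,0,0,0,0]]}}

```text
time_s: 8.0
position: [0.5712, 0.0891, 0.0725]
tcp_rot: [[0.998, -0.065, -0.001], [-0.065, -0.998, -0.0], [-0.001, 0.0, -1.0]]
force: [-1.5, -0.1, 0.2]
opening: 0.309
grasp_force: 30.0
```

Emit:
{"name": "drive_tool", "arguments": {"steps": [[15,0.18,-1,0,0,0,0],[15,0.18,-1,0,0,0,0],[15,0.18,-1,0,0,0,0],[15,0.18,-1,0,0,0,0],[15,0.18,-1,0,0,0,0],[15,0.18,-1,0,0,0,0]]}}

```text
time_s: 8.6
position: [0.5999, 0.2037, 0.0729]
tcp_rot: [[0.998, -0.07, -0.002], [-0.07, -0.998, -0.001], [-0.002, 0.001, -1.0]]
force: [-0.9, -0.3, -0.8]
opening: 0.31
grasp_force: 30.0
```

```bash
python3 go.py 602 210 -20 -4; python3 - <<'E'
from h import *
c=optics.capture("wrist"); cv2.imwrite("pics/w4.png",c["color"]); P=cloud(c); x,y,z=np.moveaxis(P,2,0)
m=((abs(y-.21)<.1)&(c["color"].max(2)<70)&(abs(z-.003)<.006)&(x>.53)).astype(np.uint8)
m=cv2.morphologyEx(m,cv2.MORPH_OPEN,np.ones((5,5))); print(m.sum(),rect(P[m>0][:,:2]))
E
```

```text
[ 0.015 -0.054  0.774] [0.001 0.001 0.   ]
14193 [628.6 207.8 116.2 145.7  86.5]
```

View pics/w4.png

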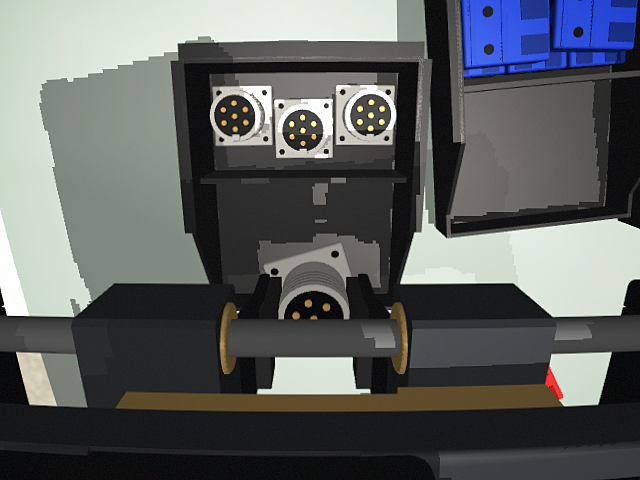

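The socket is held at (310,290), in line with the nickel bin's empty bay. Lowering, releasing with a limited opening, then lifting.

Emit:
{"name": "drive_tool", "arguments": {"steps": [[15,0,-0.05,0.3,0,0,0],[15,0,-0.05,0.5,0,0,0],[15,0,-0.05,0.65,0,0,0],[15,0,-0.05,0.72,0,0,0],[15,0,-0.05,0.75,0,0,0],[15,0,-0.05,0.755,0,0,0],[15,0,-0.05,0.76,0,0,0],[15,0,-0.05,0.76,0,0,0]]}}

```text
time_s: 9.45
position: [0.6017, 0.2124, -0.0166]
tcp_rot: [[0.998, -0.067, 0.002], [-0.067, -0.998, 0.0], [0.002, -0.0, -1.0]]
force: [-0.8, 0.3, -1.0]
opening: 0.311
grasp_force: 30.0
```

Emit:
{"name": "drive_tool", "arguments": {"steps": [[55,0,0,0,0,0,0],[55,0,0,0,0,0,0],[55,0,0,0,0,0,0],[55,0,0,0,0,0,0],[55,0,0,0,0,0,0],[55,0,0,-0.15,0,0,0],[55,0,0,-0.5,0,0,0],[55,0,0,-0.8,0,0,0]]}}

```text
time_s: 10.25
position: [0.6005, 0.2124, 0.0791]
tcp_rot: [[0.998, -0.067, -0.001], [-0.067, -0.998, -0.0], [-0.001, 0.0, -1.0]]
force: [0.8, 0.1, 0.3]
opening: 0.627
grasp_force: 0.0
```

```bash
python3 go.py 475 49 70 27.5; python3 - <<'E'
from h import *
c=optics.capture("wrist"); cv2.imwrite("pics/w5.png",cv2.resize(c["color"],(400,300)));P=cloud(c); x,y,z=np.moveaxis(P,2,0)
m=(abs(x-.6)<.035)&(abs(y-.21)<.05)&(z>.025)&(z<.05); print(rect(P[m][:,:2]),np.median(z[m]))
E
```

```text
[-0.952  1.428  0.077] [-0.     0.001 -0.365]
[601.8 212.6  28.2  28.   28.7] 0.03322633482939854
```

View pics/w5.png

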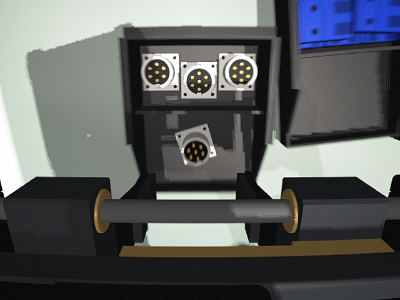

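The socket stands upright in the bay at (195,148), and its top at 33 mm means it's on the floor. Next is the red housing.

Emit:
{"name": "drive_tool", "arguments": {"steps": [[87,-0.5,1,0,0,0,-0.36],[87,-0.8,1,0,0,0,-0.36],[87,-0.95,1,0.05,0,0,-0.36],[87,-0.95,1,0.05,0,0,-0.36],[87,-0.95,1,0.05,0,0,-0.36],[87,-0.95,1,0.05,0,0,-0.36]]}}

```text
time_s: 10.9
position: [0.4805, 0.1003, 0.0728]
tcp_rot: [[0.891, 0.453, 0.002], [0.453, -0.891, 0.0], [0.002, 0.001, -1.0]]
force: [1.0, -0.0, 0.5]
opening: 0.985
grasp_force: 0.0
```

```bash
cat > wr.py <<'E'
# wr.py x y zlo zhi: rect of the thing near x,y in the wrist view
import sys; from h import *
a,b,lo,hi=[float(v)/1000 for v in sys.argv[1:]]
c=optics.capture("wrist"); P=cloud(c); x,y,z=np.moveaxis(P,2,0)
m=(abs(x-a)<.045)&(abs(y-b)<.045)&(z>lo)&(z<hi); print(m.sum(),rect(P[m][:,:2]) if m.any() else '',np.median(z[m]))
E
python3 wr.py 475 49 10 25;python3 go.py 475 49 -29 27.5
```

```text
3805 [474.8  51.1  48.5  36.3  27.4] 0.016044459529183482
[-0.245  0.357  0.849] [ 0.001 -0.002 -0.006]
```

Emit:
{"name": "drive_tool", "arguments": {"steps": [[87,-0.24,0.35,0.1,0,0,0],[87,-0.24,0.35,0.4,0,0,0],[87,-0.24,0.35,0.65,0,0,0],[87,-0.24,0.35,0.8,0,0,0],[87,-0.24,0.35,0.84,0,0,0],[87,-0.24,0.35,0.84,0,0,0],[50,-0.24,0.35,0.84,0,0,0],[20,-0.24,0.35,0.84,0,0,0]]}}

```text
time_s: 11.75
position: [0.4738, 0.05, -0.0274]
tcp_rot: [[0.89, 0.456, 0.003], [0.456, -0.89, -0.0], [0.002, 0.001, -1.0]]
force: [-0.8, -1.3, -0.4]
opening: 0.892
grasp_force: 0.0
```

Emit:
{"name": "drive_tool", "arguments": {"steps": [[20,0,0,0,0,0,0],[20,0,0,0,0,0,0],[20,0,0,0,0,0,0],[20,0,0,0,0,0,0],[20,0,0,0,0,0,0],[20,0,0,0,0,0,0],[20,0,0,0,0,0,0],[20,0,0,0,0,0,0]]}}

```text
time_s: 12.55
position: [0.4726, 0.0498, -0.0283]
tcp_rot: [[0.89, 0.455, 0.0], [0.455, -0.89, -0.0], [0.0, 0.0, -1.0]]
force: [-0.3, -0.7, 1.3]
opening: 0.408
grasp_force: 30.0
```

Emit:
{"name": "drive_tool", "arguments": {"steps": [[20,0,0,-0.3,0,0,0],[20,0,0,-0.83,0,0,0],[20,0,0,-0.83,0,0,0],[20,0,0,-0.83,0,0,0],[20,0,0,-0.83,0,0,0]]}}

```text
time_s: 13.05
position: [0.4721, 0.0499, 0.071]
tcp_rot: [[0.89, 0.455, -0.0], [0.455, -0.89, 0.0], [-0.0, -0.0, -1.0]]
force: [0.4, 0.3, -0.9]
opening: 0.409
grasp_force: 30.0
```

Emit:
{"name": "drive_tool", "arguments": {"steps": [[20,0.5,1,0,0,0,0.36],[20,0.5,1,0,0,0,0.36],[20,0.5,1,0,0,0,0.36],[20,0.5,1,0,0,0,0.36],[20,0.5,1,0,0,0,0.36],[20,0.5,1,0,0,0,0.36]]}}

```text
time_s: 13.65
position: [0.5784, -0.0291, 0.0692]
tcp_rot: [[0.998, -0.065, -0.005], [-0.065, -0.998, 0.001], [-0.005, -0.001, -1.0]]
force: [-0.3, 0.0, 0.2]
opening: 0.408
grasp_force: 30.0
```

```bash
cat > bay.py <<'E'
# bay.py x y: floor rect of the bay near x,y in the wrist view
import sys; from h import *
a,b=[float(v)/1000 for v in sys.argv[1:]]
c=optics.capture("wrist"); P=cloud(c); x,y,z=np.moveaxis(P,2,0)
m=((abs(y-b)<.08)&(abs(x-a)<.15)&(c["color"].max(2)<90)&(abs(z-.003)<.006)).astype(np.uint8)
m=cv2.morphologyEx(m,cv2.MORPH_OPEN,np.ones((5,5)))
k,L,st,_=cv2.connectedComponentsWithStats(m)
for i in range(1,k):
    if st[i,4]>800: print(st[i],rect(P[L==i][:,:2]))
E
python3 bay.py 637 -74; python3 go.py 637 -74 -24 -4
```

```text
[ 439   78   37  136 2368] [ 628.6 -121.8   15.9   83.6   85.2]
[ 283  118  104   96 8367] [621.6 -46.1  66.1  59.   85.9]
[0.514 0.344 0.778] [-0.001  0.003  0.003]
```

Emit:
{"name": "drive_tool", "arguments": {"steps": [[20,0.51,0.35,0,0,0,0],[20,0.51,0.35,0.1,0,0,0],[20,0.51,0.35,0.4,0,0,0],[20,0.51,0.35,0.6,0,0,0],[20,0.51,0.35,0.72,0,0,0],[20,0.51,0.35,0.77,0,0,0],[20,0.51,0.35,0.775,0,0,0],[20,0.51,0.35,0.775,0,0,0]]}}

```text
time_s: 14.5
position: [0.6396, -0.0756, -0.0208]
tcp_rot: [[0.998, -0.066, 0.002], [-0.066, -0.998, -0.001], [0.002, 0.0, -1.0]]
force: [0.1, -0.3, 0.5]
opening: 0.411
grasp_force: 30.0
```

Emit:
{"name": "drive_tool", "arguments": {"steps": [[60,0,0,0,0,0,0],[60,0,0,0,0,0,0],[60,0,0,0,0,0,0],[60,0,0,0,0,0,0],[60,0,0,0,0,0,0],[60,0,0,-0.15,0,0,0],[60,0,0,-0.5,0,0,0],[60,0,0,-0.85,0,0,0]]}}

```text
time_s: 15.3
position: [0.6378, -0.0755, 0.0802]
tcp_rot: [[0.998, -0.067, -0.003], [-0.067, -0.998, 0.001], [-0.003, -0.001, -1.0]]
force: [-0.0, -0.0, 0.6]
opening: 0.685
grasp_force: 0.0
```

```bash
python3 wr.py 639 -74 12 24;python3 go.py 454 -53 75 -20.2
```

```text
4912 [639.  -74.   89.6  90.1  89.8] 0.019072704356486905
[-1.589 -0.093  0.095] [ 0.001 -0.008  0.19 ]
```

The red housing's top is at 19 mm, so it lies on the bay floor. Next is blue.

Emit:
{"name": "drive_tool", "arguments": {"steps": [[87,-1,-0.1,0,0,0,0.19],[87,-1,-0.1,0,0,0,0.19],[87,-1,-0.1,0,0,0,0.19],[87,-1,-0.1,0,0,0,0.19],[87,-1,-0.1,0,0,0,0.19]]}}

```text
time_s: 15.85
position: [0.5212, -0.0561, 0.0807]
tcp_rot: [[0.939, -0.345, 0.002], [-0.345, -0.939, -0.001], [0.003, -0.0, -1.0]]
force: [0.9, 0.2, -0.0]
opening: 0.981
grasp_force: 0.0
```

```bash
python3 wr.py 454 -53 10 25;python3 go.py 453 -53 -28.5 -20.2
```

```text
1475 [466.5 -56.4  36.2  19.9  69.9] 0.015904870168829164
[-0.554  0.172  0.908] [-0.    -0.002  0.   ]
```

Emit:
{"name": "drive_tool", "arguments": {"steps": [[87,-0.56,0.16,0,0,0,0],[87,-0.56,0.16,0.3,0,0,0],[87,-0.56,0.16,0.65,0,0,0],[87,-0.56,0.16,0.85,0,0,0],[87,-0.56,0.16,0.9,0,0,0],[87,-0.56,0.16,0.9,0,0,0],[50,-0.56,0.16,0.9,0,0,0],[20,-0.56,0.16,0.9,0,0,0]]}}

```text
time_s: 16.7
position: [0.4517, -0.0509, -0.0267]
tcp_rot: [[0.939, -0.345, 0.003], [-0.345, -0.939, -0.001], [0.003, 0.0, -1.0]]
force: [0.5, 0.1, 0.3]
opening: 0.892
grasp_force: 0.0
```

Emit:
{"name": "drive_tool", "arguments": {"steps": [[20,0,0,0,0,0,0],[20,0,0,0,0,0,0],[20,0,0,0,0,0,0],[20,0,0,0,0,0,0],[20,0,0,0,0,0,0],[20,0,0,0,0,0,0],[20,0,0,0,0,0,0],[20,0,0,0,0,0,0]]}}

```text
time_s: 17.5
position: [0.4502, -0.0505, -0.0277]
tcp_rot: [[0.939, -0.345, 0.0], [-0.345, -0.939, -0.0], [0.0, 0.0, -1.0]]
force: [-0.2, 0.1, 1.9]
opening: 0.41
grasp_force: 30.0
```

Emit:
{"name": "drive_tool", "arguments": {"steps": [[20,0,0,-0.3,0,0,0],[20,0,0,-0.83,0,0,0],[20,0,0,-0.83,0,0,0],[20,0,0,-0.83,0,0,0],[20,0,0,-0.83,0,0,0]]}}

```text
time_s: 18.0
position: [0.4498, -0.0504, 0.0716]
tcp_rot: [[0.939, -0.345, -0.0], [-0.345, -0.939, 0.0], [-0.0, -0.0, -1.0]]
force: [-0.1, -1.7, 0.2]
opening: 0.414
grasp_force: 30.0
```

Emit:
{"name": "drive_tool", "arguments": {"steps": [[20,0.7,-0.85,0,0,0,-0.27],[20,0.7,-0.85,0,0,0,-0.27],[20,0.7,-0.85,0,0,0,-0.27],[20,0.7,-0.85,0,0,0,-0.27],[20,0.7,-0.85,0,0,0,-0.27],[20,0.7,-0.85,0,0,0,-0.27]]}}

```text
time_s: 18.6
position: [0.5616, 0.0162, 0.0701]
tcp_rot: [[0.999, 0.052, -0.005], [0.052, -0.999, 0.001], [-0.005, -0.001, -1.0]]
force: [-0.1, -0.4, 0.9]
opening: 0.406
grasp_force: 30.0
```

```bash
python3 bay.py 648 62; python3 go.py 647 62.5 -24 3
```

```text
[  142    27   198   143 19620] [643.3  64.   83.7 116.3   2.7]
[ 0.732 -0.35   0.785] [-0.001  0.003 -0.001]
```

Emit:
{"name": "drive_tool", "arguments": {"steps": [[20,0.7,-0.36,0,0,0,0],[20,0.7,-0.36,0.1,0,0,0],[20,0.7,-0.36,0.4,0,0,0],[20,0.7,-0.36,0.6,0,0,0],[20,0.7,-0.36,0.72,0,0,0],[20,0.7,-0.36,0.77,0,0,0],[20,0.7,-0.36,0.78,0,0,0],[20,0.7,-0.36,0.78,0,0,0]]}}

```text
time_s: 19.45
position: [0.6465, 0.0633, -0.0208]
tcp_rot: [[0.999, 0.052, 0.002], [0.052, -0.999, -0.0], [0.002, 0.0, -1.0]]
force: [-0.1, -0.0, -0.7]
opening: 0.41
grasp_force: 30.0
```

Emit:
{"name": "drive_tool", "arguments": {"steps": [[60,0,0,0,0,0,0],[60,0,0,0,0,0,0],[60,0,0,0,0,0,0],[60,0,0,0,0,0,0],[60,0,0,0,0,0,0],[60,0,0,-0.15,0,0,0],[60,0,0,-0.5,0,0,0],[60,0,0,-0.85,0,0,0]]}}

```text
time_s: 20.25
position: [0.6448, 0.0639, 0.0802]
tcp_rot: [[0.999, 0.053, -0.003], [0.053, -0.999, 0.0], [-0.003, -0.0, -1.0]]
force: [0.6, -0.0, 0.9]
opening: 0.689
grasp_force: 0.0
```

```bash
python3 go.py 440 -172 80 32
```

```text
[-1.808  1.873  0.006] [-0.001  0.002 -0.337]
```

Emit:
{"name": "drive_tool", "arguments": {"steps": [[87,-0.9,0.93,0,0,0,0],[87,-0.9,0.93,0,0,0,0],[87,-0.9,0.93,0,0,0,0],[87,-0.9,0.93,0,0,0,0],[87,-0.9,0.93,0,0,0,0]]}}

```text
time_s: 20.75
position: [0.5434, -0.0544, 0.0805]
tcp_rot: [[0.999, 0.05, 0.0], [0.05, -0.999, 0.0], [0.0, -0.0, -1.0]]
force: [1.3, 0.3, -0.9]
opening: 0.979
grasp_force: 0.0
```

Emit:
{"name": "drive_tool", "arguments": {"steps": [[87,-0.9,0.93,-0.1,0,0,0],[87,-0.9,0.93,-0.1,0,0,0],[87,-0.9,0.93,-0.1,0,0,0],[87,-0.9,0.93,-0.1,0,0,0],[87,-0.9,0.93,-0.1,0,0,0],[87,-0.9,0.93,-0.1,0,0,0]]}}

```text
time_s: 21.35
position: [0.4436, -0.1698, 0.0923]
tcp_rot: [[0.999, 0.054, 0.001], [0.054, -0.999, -0.0], [0.001, 0.0, -1.0]]
force: [-0.1, 0.2, -0.9]
opening: 1.004
grasp_force: 0.0
```

```bash
python3 wr.py 440 -172 8 50; python3 - <<'E'
from h import *
c=optics.capture("wrist"); P=cloud(c); x,y,z=np.moveaxis(P,2,0)
m=(abs(x-.44)<.04)&(abs(y+.172)<.04)&(z>.012)&(z<.05); Q=P[m][:,:2]*1000
for a in range(0,180,6):
    d=Q@[np.cos(np.radians(a)),np.sin(np.radians(a))]; print(a,round(np.ptp(np.percentile(d,[.3,99.7])),1),end='; ')
print(np.nanmax(z[m]))
r,cc=np.where(m); i=c["color"][r.min()-40:r.max()+40,cc.min()-60:cc.max()+60]
cv2.imwrite("pics/w6.png",cv2.resize(i,None,fx=2,fy=2))
E
python3 go.py 440 -172 80 32
```

```text
2975 [ 438.3 -169.8   41.3   36.3   33.2] 0.040013277172284284
0 36.3; 6 36.5; 12 37.7; 18 38.7; 24 39.2; 30 39.4; 36 39.6; 42 39.1; 48 38.3; 54 37.2; 60 36.2; 66 36.5; 72 37.8; 78 38.8; 84 39.5; 90 39.7; 96 39.6; 102 39.3; 108 38.6; 114 37.6; 120 36.2; 126 36.5; 132 37.7; 138 38.6; 144 39.3; 150 39.5; 156 39.7; 162 39.5; 168 38.7; 174 37.5; 0.04454833855415063
[-0.029  0.021  0.101] [ 0.    -0.    -0.335]
```

View pics/w6.png

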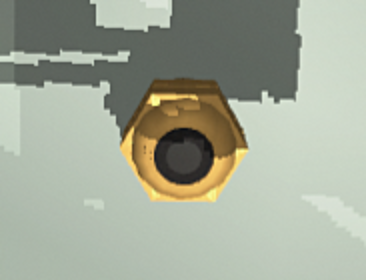

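The gland measures (438.3,-169.8) mm, with flats normal to 2.5°, 62.5° and 122.5°. The crop shows the hexagon at (184,145) standing clear. I'll turn the tool to heading 32.5°, descend and grip.

Emit:
{"name": "drive_tool", "arguments": {"steps": [[87,-0.055,0,0,0,0,-0.343],[87,-0.055,0,0,0,0,-0.343],[87,-0.055,0,0.2,0,0,-0.343],[87,-0.055,0,0.45,0,0,-0.343],[87,-0.055,0,0.75,0,0,-0.343],[87,-0.055,0,0.9,0,0,-0.343],[87,-0.055,0,0.95,0,0,-0.343],[87,-0.055,0,0.95,0,0,-0.343]]}}

```text
time_s: 22.25
position: [0.4357, -0.1697, -0.0225]
tcp_rot: [[0.842, 0.539, -0.001], [0.539, -0.842, 0.001], [-0.001, -0.001, -1.0]]
force: [-0.9, -0.3, -0.4]
opening: 1.002
grasp_force: 0.0
```

Emit:
{"name": "drive_tool", "arguments": {"steps": [[20,0,0,0,0,0,0],[20,0,0,0,0,0,0],[20,0,0,0,0,0,0],[20,0,0,0,0,0,0],[20,0,0,0,0,0,0],[20,0,0,0,0,0,0],[20,0,0,0,0,0,0],[20,0,0,0,0,0,0]]}}

```text
time_s: 23.05
position: [0.4354, -0.1709, -0.0217]
tcp_rot: [[0.843, 0.537, 0.0], [0.537, -0.843, -0.0], [0.0, 0.0, -1.0]]
force: [-0.2, 1.1, 1.3]
opening: 0.415
grasp_force: 30.0
```

Emit:
{"name": "drive_tool", "arguments": {"steps": [[20,0,0,0,0,0,0],[20,0,0,0,0,0,0],[20,0,0,0,0,0,0]]}}

```text
time_s: 23.35
position: [0.4355, -0.1709, -0.0217]
tcp_rot: [[0.843, 0.537, 0.0], [0.537, -0.843, -0.0], [0.0, 0.0, -1.0]]
force: [-0.3, -0.4, 1.3]
opening: 0.41
grasp_force: 30.0
```

Emit:
{"name": "drive_tool", "arguments": {"steps": [[20,0,0,-0.3,0,0,0],[20,0,0,-0.83,0,0,0],[20,0,0,-0.83,0,0,0],[20,0,0,-0.83,0,0,0],[20,0,0,-0.83,0,0,0]]}}

```text
time_s: 23.85
position: [0.4348, -0.1704, 0.0775]
tcp_rot: [[0.843, 0.537, -0.001], [0.537, -0.843, 0.001], [-0.0, -0.001, -1.0]]
force: [-0.1, 0.0, -1.1]
opening: 0.409
grasp_force: 30.0
```

Emit:
{"name": "drive_tool", "arguments": {"steps": [[20,0.7,0.75,0,0,0,0.33],[20,0.7,0.75,0,0,0,0.33],[20,0.7,0.75,0,0,0,0.33],[20,0.7,0.75,0,0,0,0.33],[20,0.7,0.75,0,0,0,0.33],[20,0.7,0.75,0,0,0,0.33]]}}

```text
time_s: 24.45
position: [0.5527, -0.2005, 0.0757]
tcp_rot: [[0.997, 0.073, -0.004], [0.073, -0.997, 0.003], [-0.004, -0.003, -1.0]]
force: [0.2, -0.4, -1.5]
opening: 0.411
grasp_force: 30.0
```

```bash
python3 bay.py 638 -220; python3 go.py 637 -220 -17.5 4
```

```text
[  256    35   190   140 10190] [ 635.1 -216.3   83.5  115.9    3.7]
[0.69  0.214 0.778] [-0.002  0.002  0.002]
```

Emit:
{"name": "drive_tool", "arguments": {"steps": [[20,0.67,0.18,0,0,0,0],[20,0.67,0.18,0.1,0,0,0],[20,0.67,0.18,0.4,0,0,0],[20,0.67,0.18,0.6,0,0,0],[20,0.67,0.18,0.72,0,0,0],[20,0.67,0.18,0.765,0,0,0],[20,0.67,0.18,0.775,0,0,0],[20,0.67,0.18,0.775,0,0,0]]}}

```text
time_s: 25.3
position: [0.637, -0.2178, -0.0141]
tcp_rot: [[0.997, 0.072, 0.002], [0.072, -0.997, -0.001], [0.002, 0.001, -1.0]]
force: [0.2, -0.8, -1.2]
opening: 0.411
grasp_force: 30.0
```

Emit:
{"name": "drive_tool", "arguments": {"steps": [[60,0,0,0,0,0,0],[60,0,0,0,0,0,0],[60,0,0,0,0,0,0],[60,0,0,0,0,0,0],[60,0,0,0,0,0,0],[60,0,0,-0.15,0,0,0],[60,0,0,-0.5,0,0,0],[60,0,0,-1,0,0,0]]}}

```text
time_s: 26.1
position: [0.6345, -0.2164, 0.0936]
tcp_rot: [[0.997, 0.072, -0.005], [0.072, -0.997, 0.003], [-0.005, -0.003, -1.0]]
force: [0.3, 0.9, -0.5]
opening: 0.69
grasp_force: 0.0
```

Emit:
{"name": "drive_tool", "arguments": {"steps": [[60,-0.8,0.9,-0.5,0,0,0],[60,-0.8,0.9,-0.5,0,0,0],[60,-0.8,0.9,-0.5,0,0,0],[60,-0.8,0.9,-0.5,0,0,0],[60,-0.8,0.9,-0.5,0,0,0],[60,-0.8,0.9,-0.5,0,0,0],[60,-0.8,0.9,-0.5,0,0,0]]}}

```text
time_s: 26.8
position: [0.5486, -0.3301, 0.1538]
tcp_rot: [[0.997, 0.074, -0.001], [0.074, -0.997, 0.002], [-0.001, -0.002, -1.0]]
force: [0.2, 0.8, -0.8]
opening: 0.692
grasp_force: 0.0
```

```bash
python3 - <<'E'
from h import *
t=optics.capture("top"); s=optics.capture("scene"); cv2.imwrite("pics/end.png",cv2.hconcat([cv2.resize(t["color"][120:350,150:500],(400,263)),cv2.resize(s["color"][160:430,200:490],(282,263))]))
P=cloud(t); x,y,z=np.moveaxis(P,2,0)
for n,(a,b) in dict(ni=(.602,.212),blue=(.645,.063),red=(.639,-.074),br=(.636,-.217)).items():
    m=(abs(x-a)<.03)&(abs(y-b)<.035)&(z>.013); print(n,rect(P[m][:,:2]),np.round(np.percentile(z[m],[5,50,95]),4))
E
```

```text
ni [600.7 210.7  26.3  27.1  68. ] [0.0172 0.0336 0.0369]
blue [647.8  62.6  49.7  35.    4.8] [0.016  0.0193 0.0225]
red [657.4 -64.8  14.6  30.5  45.9] [0.0165 0.0194 0.0219]Traceback (most recent call last):
  File "<stdin>", line 5, in <module>
    return _quantile_unchecked(
        a, q, axis, out, overwrite_input, method, keepdims, weights)
    return _ureduce(a,
                    func=_quantile_ureduce_func,
    ...<5 lines>...
                    overwrite_input=overwrite_input,
                    method=method)
    r = func(a, **kwargs)
    result = _quantile(arr,
                       quantiles=q,
    ...<2 lines>...
                       out=out,
                       weights=wgt)
    slices_having_nans = np.isnan(arr[-1, ...])
                                  ~~~^^^^^^^^^
IndexError: index -1 is out of bounds for axis 0 with size 0
```

View pics/end.png

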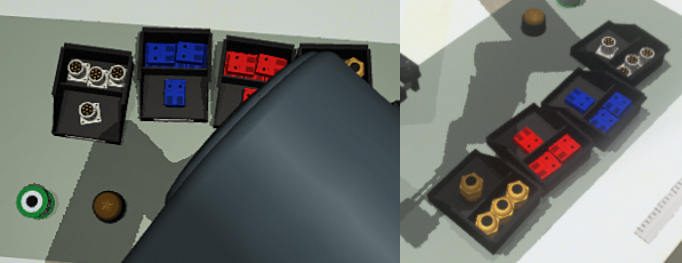

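Both views show each part upright in its own bin's front bay (gland at (471,186), red at (529,139) in the scene half), and the reel and cleaner look unmoved. The arm hides the red and brass bins in the top view, so I'll check those heights from the scene camera and then hand in.

```bash
python3 - <<'E'
from h import *
P=cloud(optics.capture("scene")); x,y,z=np.moveaxis(P,2,0)
ok=True
for n,(a,b),top in (("ni",(.602,.212),.033),("blue",(.645,.063),.019),("red",(.639,-.074),.019),("br",(.636,-.217),.045)):
    m=(abs(x-a)<.03)&(abs(y-b)<.035)&(z>.013); t=np.percentile(z[m],95); ok&=abs(t-top)<.006; print(n,rect(P[m][:,:2]),round(t,4))
m=(y>.1)&(x<.5)&(z>.03)&(z<.06)&(x>.38)
for b in (.282,.157): print(rect(P[m&(abs(y-b)<.04)][:,:2]))
print(ok)
if ok: print(order.hand_in())
E
```

```text
ni [603.8 209.6  29.   30.   75. ] 0.0352
blue [651.1  61.7  47.8  39.7   3.4] 0.0212
red [643.3 -77.1  39.3  47.6  85.6] 0.0213
br [ 642.6 -219.1   36.4   41.6   33.1] 0.0464
[437.3 281.2  51.   53.2  45. ]
[445.2 153.5  47.9  44.6  52. ]
True
the job is handed in; nothing more can be done
None
```

All four parts are upright on the floor of the front compartment of their matching bins, the reel and tip cleaner are where they started, and the job is handed in at about 27 s of the 136 s allowed; the hand-in did not return a verdict.

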